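Finish the slat riser and hold the ball dish over it

ROBOT

A 7-joint arm with a two-finger parallel gripper is mounted at the origin on the work surface. World frame = base frame: x ahead of the robot, y to its left, z up, the work surface at z = 0. Lengths are in m, angles in degrees, forces in N, time in s.
With the tool pointing down it reaches from about 0.35 to 0.775 m from the base axis. Payload 3.1 kg.
Tool frame: the origin (TCP) lies on the centre line of the jaws, within the pads' length; the fingertips stand 17 mm ahead of it and the grasp point (between the pads) lies 2 mm behind it (robot.tip_reach is the distance from the TCP to the fingertips, in m); z points along the fingers, y is the direction in which the jaws open and shut (so a half turn about z gives the same grasp; the last joint's range is limited). The gripper opens to 85 mm and grips with 20 to 120 N. Pads are 22 mm wide; open, the fingers measure 114 mm over their backs; the gripper's body (76 mm by 85 mm) begins 54 mm behind the grasp point. The pads swing forward as they close: fully open they stand 13 mm farther back than shut.
Start: joints at [-78.134, 17.813, 0.802, 86.603, -0.252, 75.585, -1.558], TCP at [0.135, 0.533, 0.248] pointing down, gripper open.
Joint ranges: [-154.91, 154.91], [-16.99, 109.72], [-72.82, 74.43], [7.12, 147.25], [-82.49, 262.49], [11.32, 116.49], [-174.64, 174.64]. Speed limits (degrees/s): [159.86, 159.86, 180, 180, 180, 180, 180].

INTERFACE

Orientations are given as [roll, pitch, yaw] about the fixed x, y, z axes, in that order (R = Rz(yaw) Ry(pitch) Rx(roll)).
In Python, from station import robot, fingers, vision, workorder, recognise gives the robot as it stands. Calls block until the motion is done:
- robot.move_to(position, orientation): joint-space move of the TCP to a pose.
- robot.line_to(position, orientation=None, velocity=0.15, f_stop=None): straight line of the TCP; orientation=None keeps the orientation; velocity is the mean speed in m/s. With f_stop (N) it stops when the force on the tool has changed by that much, and returns True; else False.
- robot.move_j(angles): joint-space move.
- fingers.gripper_to(opening, force=None): opening from 0.0 (shut) to 1.0 (fully open); force is the grip in N (None keeps the last); returns when the fingers have stopped.
- robot.pause(seconds).
- robot.inverse_kinematics(position, orientation): joint angles nearest the present ones, or None.
- vision.grab_frame(name): name is "scene" or "top" or "wrist"; returns the picture (480x640x3 uint8, red, green, blue); there is no depth.
- vision.calibration(name): a dict with "mtx" (3x3 intrinsics, pixels), "extrinsics" (4x4, takes a point from world to camera coordinates); the wrist camera has in their place "T_tool_cam" (4x4, takes a point from camera to tool coordinates, whose origin is the TCP and whose axes are the flange's). Camera axes: x right, y up, looking along -z (the intrinsics and any distortion apply to the point x, -y, -z); pixel columns grow to the right and rows downward; lengths in m; the calibration is good to about 2 mm. A picture is of the moment at which its call begins: read the wrist's pose just before it. calibration takes no time and is no camera call.
A pose or a line that the arm cannot do raises robot.PlanningError and nothing moves.
- workorder.close_job(): hands the job in, once; it reports no verdict.
Trained networks look in the newest picture that a camera, given by its name, has taken for a name from the list of things; names that differ only in an ending like _2 or _b are one class to them, and where a whole thing is asked for, a point or a joint stands for the part that bears it (a point fixed in the world has none). Each returns a list of dicts, best first, with "p" (0 to 1); they miss things now and then, are a little off and sometimes report something else, mostly with a low value. They report only what shows in the picture. A call takes as long as a camera call.
- recognise(label, camera): "rect" ([centre column, centre row, width, height] in pixels, round what is visible of it).
Readings, each from a call of its own:
- robot.current_time_s(): time.
- robot.current_joint_positions(): joint angles.
- robot.current_dq(): joint speeds.
- robot.current_joint_torque(): joint torques, N m.
- robot.current_tool_pos(): TCP position.
- robot.current_eef_rot(): TCP orientation.
- robot.current_contact_force(): force on the tool from outside, world axes, zero at the start.
- robot.current_torque(): the same for the moment, N m.
- robot.current_finger_gap(): opening from 0.0 (shut) to 1.0 (fully open).
Only numpy, scipy, OpenCV 4.12 (cv2) and the standard library are available. Lean on these libraries where they do the work, as an engineer would, in place of code of your own. Each camera call takes 0.05 s, during which the arm holds its last target.

TASK

Finish the little riser: lay the two loose slats flat and crosswise on its two fixed ones, one over each pair of white marks, square and evenly centred, and let go of them. Then lift the ball dish by its orange bar, give it a quarter turn so that the bar runs along the top slats, and hold it level and still over the middle of the riser, three to six centimetres clear of the slats, with the ball staying in the middle of the dish all the while. Finish while still holding it there (a pad is to be slipped under it before it is set down), and leave the cup, the brush, the ski tool and the iron stand where they are.

Things in the scene. Friction and masses are not known exactly. Their poses are not given: they have to be found in the camera images.
- riser_top (a point): Fixed riser: plywood foot 160 x 160 x 12 mm, on it two dark slats 140 x 20 x 18 mm along its x at y = -45 and 45 mm. Point: riser's centre at the fixed slats' upper faces, 30 mm above the shelf; z up. White marks 22 mm wide on both slats at x = -45 and 45 mm: the loose slats belong there, along y, middles at (-45, 0) and (45, 0) mm, tops then 18 mm above this point.
- slat_a_mid (a point): A loose pale wooden slat, 140 x 20 x 18 mm, 25 to 50 g, lying flat on the shelf; the point is its centre (9 mm above its underside), x along its length, z up.
- slat_b_mid (a point): The other loose slat, the same as the first.
- dish_bar (a point): Centre of the orange bar that bridges the dish, its lifting handle: rigid, 149 mm long along x, 12 mm wide in y, 16 mm high. Point: 93 mm above the dish's underside, straight over its centre; z up. An upright leg at each end; open below the bar (its underside 85 mm up) but for the ball, whose top is 35 mm up. Dish with bar weighs 0.2 to 0.34 kg.
- dish_mid (a point): Middle (lowest point) of the round steel dish's inside, 10 mm above its underside; 152 mm across, rim 30 mm high, floor rising 8 degrees all round from this point. Axes as the bar's: x along the bar. At the start the bar lies roughly at right angles to the direction that the top slats are to take.
- ball_center (a point): Centre of the loose brass-coloured metal ball, 25 mm in diameter, 65 g, that rests in the middle of the dish and rolls freely.
- cup: Stainless cup, 72 mm across, 85 mm high, origin under its centre; to be left alone.
- brush: Wooden shoe brush, 150 mm long along its y, 50 mm wide, 44 mm high, origin under its centre; to be left alone.
- ski_tool: Folded aluminium ski tool, about 120 mm long along its y, 30 mm wide, 18 mm high, origin under its centre; to be left alone.
- iron_stand: Blue plastic wax iron stand, 130 x 100 mm, 55 mm high, origin under its centre; to be left alone.

How it is judged:
By the outcome, as a careful person would: the job done as asked, in the order asked, and still so for the second after the job is handed in, while the arm keeps its last pose, push and grip.
It also fails if it takes over 69 s, if anything falls off the work surface, if the arm or the gripper's body presses on something with over 40 N, if the wrist force passes 120 N, or if a joint passes its speed limit or range.

## Working session

There is one attempt and no reset: what is moved stays moved. The work goes in short steps, each a Python script; the robot and the scene stay as the last script left them, time stands still between calls to the robot, and variables do not carry over. Pictures are saved under pics/ and viewed, and the job is handed in when it is done.

```bash
ls; mkdir -p pics; python3 - <<'E'
from station import robot, fingers, vision, workorder, recognise
import cv2,numpy as np
np.set_printoptions(precision=4,suppress=True)
for n in ["scene","top","wrist"]:
    im=vision.grab_frame(n); cv2.imwrite(f"pics/{n}0.png",im[:,:,::-1])
    c=vision.calibration(n)
    for k in c: print(n,k,c[k])
print(robot.current_tool_pos(),robot.current_eef_rot(),robot.current_time_s(),robot.tip_reach)
for l in ["riser_top","slat_a_mid","dish_bar","dish_mid","ball_center","cup","brush"]:
    print(l,[(np.round(d["rect"],1).tolist(),round(d["p"],2)) for d in recognise(l,"top")])
print(robot.current_time_s())
E
```

```text
pics
scene mtx [[509.9531   0.     320.6643]
 [  0.     509.9531 234.1816]
 [  0.       0.       1.    ]]
scene extrinsics [[ 0.8577  0.5139  0.015  -0.4789]
 [-0.4353  0.7104  0.553   0.2165]
 [ 0.2736 -0.4809  0.833  -1.1639]
 [ 0.      0.      0.      1.    ]]
top mtx [[466.8357   0.     322.0913]
 [  0.     466.8357 241.2012]
 [  0.       0.       1.    ]]
top extrinsics [[-0.0148 -0.9998  0.0127  0.0002]
 [ 0.9936 -0.0132  0.1124 -0.5728]
 [-0.1123  0.0143  0.9936 -0.7749]
 [ 0.      0.      0.      1.    ]]
wrist mtx [[377.0997   0.     315.0367]
 [  0.     377.0997 237.356 ]
 [  0.       0.       1.    ]]
wrist T_tool_cam [[-0.0007  0.9551  0.2964  0.0769]
 [ 1.      0.001  -0.0007 -0.0004]
 [-0.0009  0.2964 -0.9551 -0.1247]
 [ 0.      0.      0.      1.    ]]
[0.1353 0.5326 0.2475] [-179.8972    0.0042  165.7502] 0.15 0.017
riser_top [([174.3, 254.9, 92.6, 92.9], 0.95)]
slat_a_mid [([303.9, 317.0, 81.7, 18.3], 0.71)]
dish_bar [([503.2, 270.1, 88.7, 93.1], 0.58)]
dish_mid [([505.1, 271.9, 87.4, 91.9], 0.64)]
ball_center [([302.8, 314.0, 79.3, 14.0], 0.69), ([502.0, 272.9, 10.8, 19.9], 0.53)]
cup [([358.4, 113.5, 43.9, 55.1], 0.56)]
brush [([442.6, 388.6, 89.1, 46.8], 0.87)]
0.5
```

View pics/top0.png

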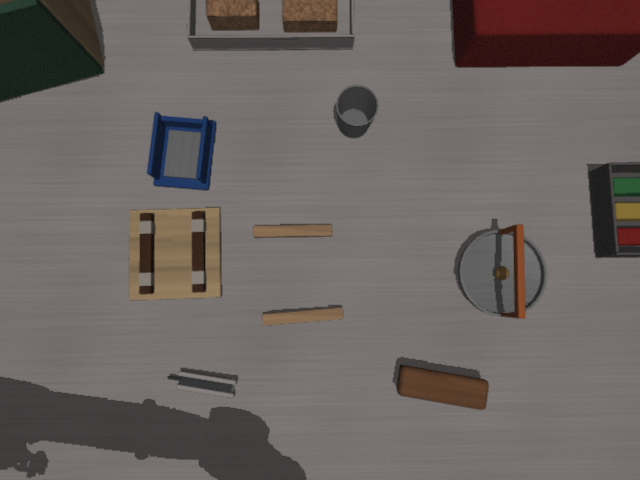

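View pics/scene0.png

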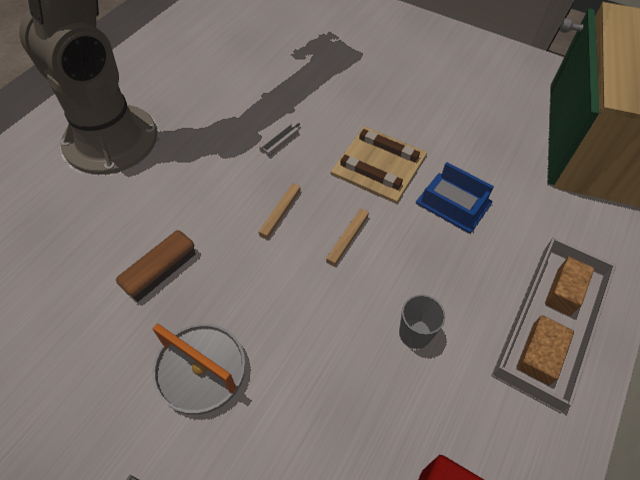

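View pics/wrist0.png

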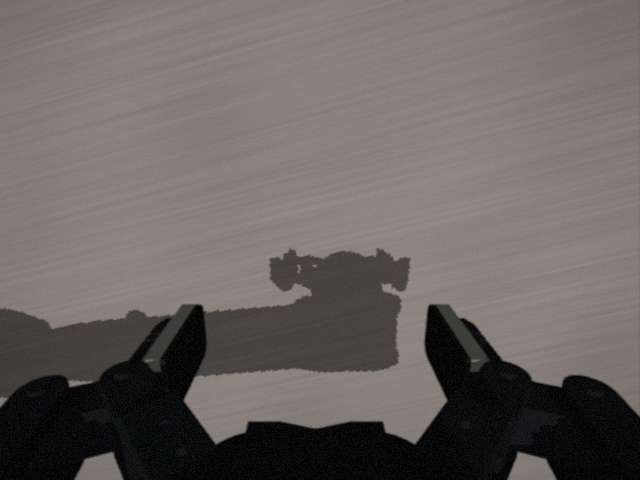

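```bash
cat > h.py <<'E'
from station import robot, fingers, vision, workorder, recognise
import cv2,numpy as np
from scipy.spatial.transform import Rotation as Ro
np.set_printoptions(precision=4,suppress=True)
def campose(name,tp=None,te=None):
    c=vision.calibration(name)
    if name=="wrist":
        T=np.eye(4);T[:3,:3]=Ro.from_euler('xyz',te,degrees=True).as_matrix();T[:3,3]=tp
        return c["mtx"],T@np.array(c["T_tool_cam"])
    return c["mtx"],np.linalg.inv(np.array(c["extrinsics"]))
def px2w(uv,z,K,T):
    uv=np.atleast_2d(uv).astype(float)
    d=np.c_[(uv[:,0]-K[0,2])/K[0,0],-(uv[:,1]-K[1,2])/K[1,1],-np.ones(len(uv))]
    d=d@T[:3,:3].T
    return T[:3,3]+d*((z-T[2,3])/d[:,2])[:,None]
def w2px(p,K,T):
    q=(np.atleast_2d(p)-T[:3,3])@T[:3,:3]
    return np.c_[K[0,2]+K[0,0]*q[:,0]/-q[:,2],K[1,2]-K[1,1]*q[:,1]/-q[:,2]]
def shot(fn):
    tp=robot.current_tool_pos();te=robot.current_eef_rot()
    im=vision.grab_frame("wrist");cv2.imwrite(f"pics/{fn}.png",im[:,:,::-1])
    np.savez(f"pics/{fn}.npz",tp=tp,te=te,im=im)
    return im,*campose("wrist",tp,te)
E
python3 - <<'E'
from h import *
K,T=campose("top")
for n,uv,z in [("riser",[174.3,254.5],.012),("slat1",[292,231],.018),("slat2",[303,315.5],.018),("ball",[502,272.9],.0225),("barends",[519,228],.101),("barend2",[520.5,317],.101),("cup",[355,118],0.04)]:
    print(n,px2w(uv,z,K,T))
r=px2w([174.3,254.5],.012,K,T)[0]
q=robot.current_joint_positions();print(q)
for x,y,z,w in [(r[0],r[1],.3,90),(r[0],r[1],.3,-90),(.58,.05,.3,90),(.58,.05,.3,-90),(.52,-.3,.2,0),(.52,-.3,.2,180)]:
    print(x,y,w,robot.inverse_kinematics([x,y,z],[180,0,w]))
im=vision.grab_frame("top")
cv2.imwrite("pics/topz.png",cv2.resize(im[190:340,120:350,::-1],None,fx=3.4,fy=3.4,interpolation=cv2.INTER_CUBIC))
E
```

```text
riser [[0.555  0.2523 0.012 ]]
slat1 [[0.5932 0.0447 0.018 ]]
slat2 [[0.4457 0.0268 0.018 ]]
ball [[ 0.514  -0.3212  0.0225]]
barends [[ 0.582  -0.3212  0.101 ]]
barend2 [[ 0.4418 -0.3148  0.101 ]]
cup [[ 0.7902 -0.0691  0.04  ]]
[-78.1351  17.8149   0.7994  86.6062  -0.2529  75.5847  -1.5574]
0.5549928100775261 0.25231767157029483 90 [-45.5612  25.7103  30.7801  71.5394 -12.8573  86.0877 -16.4475]
0.5549928100775261 0.25231767157029483 -90 [-29.7185  23.9981   5.666   70.7975  -2.309   85.3123 155.6493]
0.58 0.05 90 [-37.591   24.977   47.0286  76.8948 -18.0489  85.7108   8.0226]
0.58 0.05 -90 [ 30.5443  31.8927 -61.7388  74.0063  27.7337  89.6252 152.6873]
0.52 -0.3 0 [ -3.2565  31.4857  48.8007  84.0374 -23.97    75.311  -42.5748]
0.52 -0.3 180 [-11.5907  38.998   66.9278  84.3312 -35.9706  80.2912 146.6602]
```

View pics/topz.png

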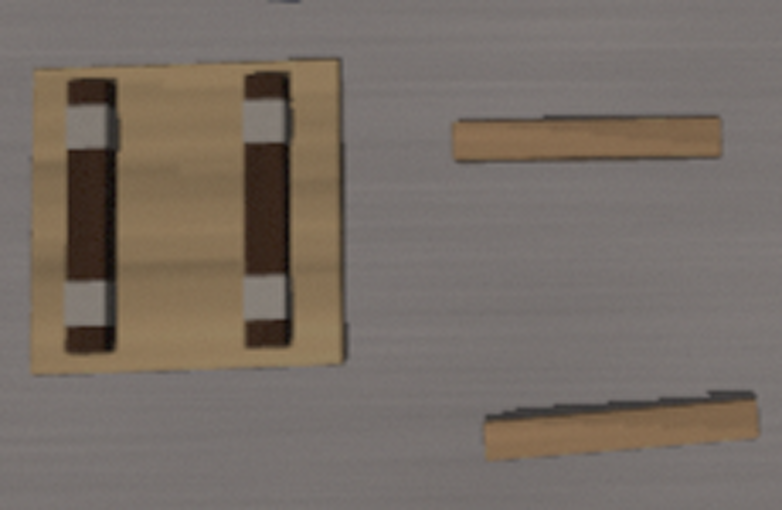

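```bash
python3 - <<'E'
from h import *
robot.move_j([-24,24,0,71,0,85,-24])
print(robot.current_tool_pos(),robot.current_eef_rot())
robot.move_to([.555,.22,.22],[180,0,90])
print(robot.current_joint_positions(),robot.current_time_s())
shot("w1")
robot.move_to([.53,.01,.22],[180,0,90])
print(robot.current_joint_positions(),robot.current_time_s(),robot.current_tool_pos(),robot.current_eef_rot())
shot("w2")
E
```

```text
[0.5621 0.2342 0.2976] [-179.9513   -0.0692   90.2016]
[-23.261   24.2692  -0.1525  81.4499   0.0255  74.34   -23.2996] 2.8667
[-6.1512 16.4241  3.8425 92.4095 -1.2799 71.0481 -1.8812] 3.775 [0.5311 0.0127 0.2211] [179.8475  -0.131   90.1715]
```

View pics/w1.png

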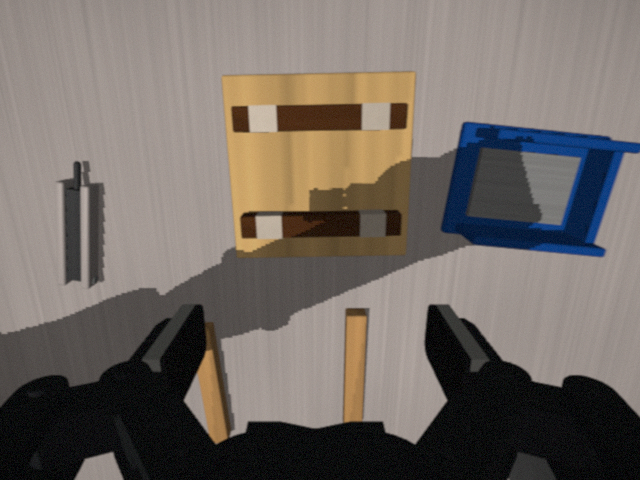

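View pics/w2.png

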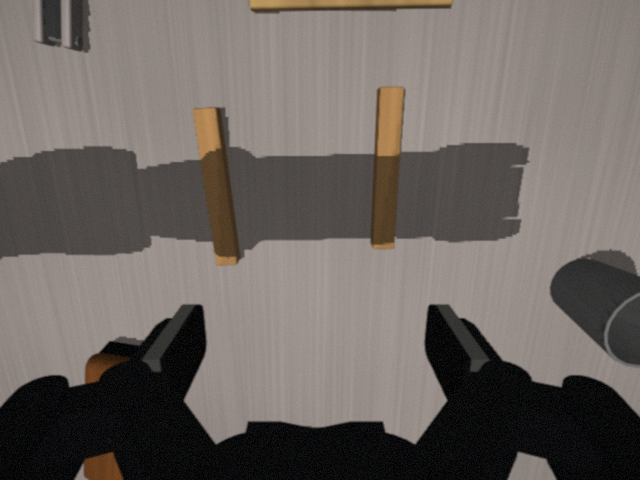

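```bash
cat >> h.py <<'E'
from scipy.optimize import minimize
def fitbox(mask,K,T,size,z0,x0):
    """mask uint8 0/1; box size (lx,ly,lz), underside z0; returns x,y,yaw(deg),iou. Supersampled silhouette."""
    lx,ly,lz=size; S=4
    C=np.array([[sx*lx/2,sy*ly/2,z] for sx in(-1,1) for sy in(-1,1) for z in(z0,z0+lz)])
    ys,xs=np.nonzero(mask);u0,v0,u1,v1=max(xs.min()-8,0),max(ys.min()-8,0),min(xs.max()+8,639),min(ys.max()+8,479)
    m=mask[v0:v1+1,u0:u1+1].astype(np.float32)
    def sil(p):
        a=np.deg2rad(p[2]);c,s=np.cos(a),np.sin(a)
        P=C.copy();P[:,0]=p[0]+c*C[:,0]-s*C[:,1];P[:,1]=p[1]+s*C[:,0]+c*C[:,1]
        q=(w2px(P,K,T)-[u0,v0]+0.5)*S-0.5
        h=cv2.convexHull(q.astype(np.float32))
        im=np.zeros((m.shape[0]*S,m.shape[1]*S),np.uint8)
        cv2.fillConvexPoly(im,np.round(h*16).astype(np.int32),255,cv2.LINE_8,4)
        return cv2.resize(im,(m.shape[1],m.shape[0]),interpolation=cv2.INTER_AREA)/255.
    f=lambda p:np.abs(sil([p[0]/1e3,p[1]/1e3,p[2]])-m).sum()
    p=np.array([x0[0]*1e3,x0[1]*1e3,x0[2]])
    for d in (8,3,1.):
        sim=np.vstack([p]+[p+d*np.eye(3)[i] for i in range(3)])
        p=minimize(f,p,method="Nelder-Mead",options=dict(initial_simplex=sim,xatol=.02,fatol=.05)).x
    return np.array([p[0]/1e3,p[1]/1e3,p[2]]),1-f(p)/m.sum()
def load(fn):
    d=np.load(f"pics/{fn}.npz");return d["im"],*campose("wrist",d["tp"],d["te"])
def comp(mask,uv):
    n,l,s,c=cv2.connectedComponentsWithStats(mask.astype(np.uint8),connectivity=4)
    k=l[uv[1],uv[0]];assert k>0;return (l==k).astype(np.uint8)
def wood(im):
    h=cv2.cvtColor(im,cv2.COLOR_RGB2HSV);return ((h[...,0]<25)&(h[...,1]>75)).astype(np.uint8)
E
python3 - <<'E'
from h import *
im,K,T=load("w2");m=wood(im)
for uv,x0 in [((212,150),(.445,.027,95)),((388,150),(.593,.045,90))]:
    c=comp(m,uv);print(c.sum(),fitbox(c,K,T,(.14,.02,.018),0,x0))
im,K,T=load("w1");m=wood(im);c=comp(m,(320,165));c=cv2.morphologyEx(c,cv2.MORPH_CLOSE,np.ones((45,45)))
cv2.imwrite("pics/m1.png",np.hstack([m,c])*255)
print(c.sum(),fitbox(c,K,T,(.16,.16,.012),0,(.555,.252,0)))
# top camera
K,T=campose("top");im=vision.grab_frame("top") if 0 else cv2.imread("pics/top0.png")[:,:,::-1].copy();m=wood(im)
for uv,x0 in [((303,317),(.445,.027,95)),((292,231),(.593,.045,90))]:
    c=comp(m,uv);print(c.sum(),fitbox(c,K,T,(.14,.02,.018),0,x0))
c=comp(m,(175,255));c=cv2.morphologyEx(c,cv2.MORPH_CLOSE,np.ones((25,25)));print(c.sum(),fitbox(c,K,T,(.16,.16,.012),0,(.555,.252,0)))
E
```

```text
4132 (array([ 0.443 ,  0.0293, 93.6896]), np.float64(0.9277062809634986))
4075 (array([ 0.5927,  0.0452, 90.0196]), np.float64(0.9328983519788283))
33422 (array([0.5564, 0.2542, 1.1872]), np.float64(0.9824347236351305))
917 (array([ 0.445 ,  0.0282, 93.8432]), np.float64(0.912750443688926))
892 (array([ 0.5955,  0.0446, 90.1801]), np.float64(0.8648949265804977))
8116 (array([0.5585, 0.2523, 1.0088]), np.float64(0.9614781743155616))
```

View pics/m1.png

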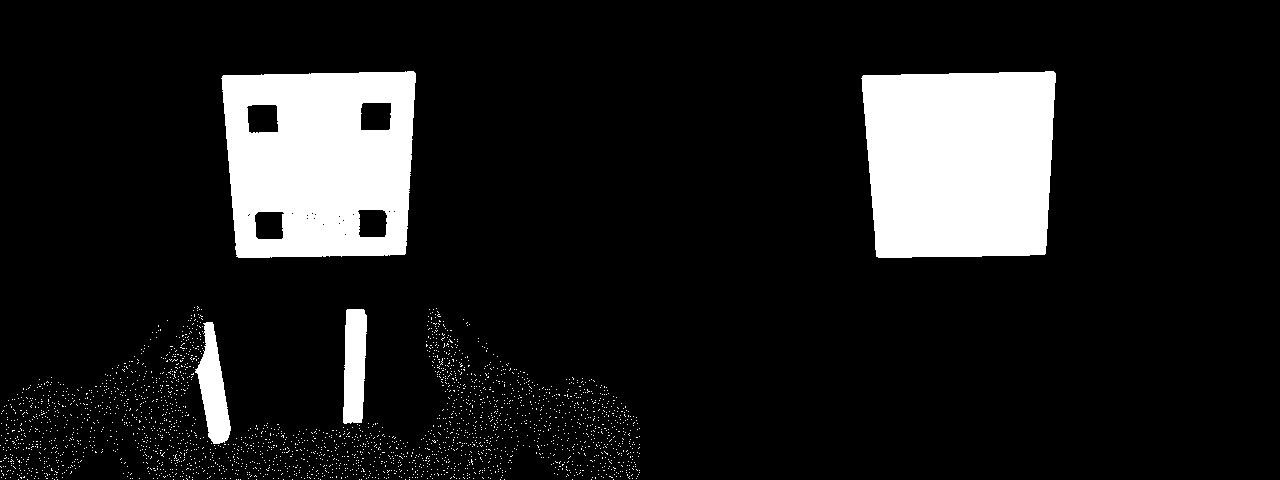

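```bash
cat >> h.py <<'E'
def pick(x,y,yaw):
    fingers.gripper_to(0.55,40)
    robot.move_to([x,y,.09],[180,0,yaw]); 
    hit=robot.line_to([x,y,.0205],[180,0,yaw],velocity=.08,f_stop=8)
    robot.pause(.15);print("down",hit,robot.current_tool_pos(),robot.current_contact_force())
    fingers.gripper_to(0.0,40); robot.pause(.1)
    print("gap",robot.current_finger_gap(),robot.current_tool_pos(),robot.current_contact_force())
    robot.line_to([x,y,.10],[180,0,yaw],velocity=.12)
    print("gap",robot.current_finger_gap(),robot.current_time_s())
def place(x,y,yaw):
    robot.move_to([x,y,.10],[180,0,yaw])
    robot.line_to([x,y,.060],[180,0,yaw],velocity=.08); robot.pause(.2)
    print("above",robot.current_tool_pos(),robot.current_eef_rot())
    hit=robot.line_to([x,y,.0502],[180,0,yaw],velocity=.03,f_stop=4)
    robot.pause(.2);print("placed",hit,robot.current_tool_pos(),robot.current_contact_force())
    fingers.gripper_to(0.45); robot.pause(.1)
    robot.line_to([x,y,.12],[180,0,yaw],velocity=.12)
    print(robot.current_finger_gap(),robot.current_time_s())
E
python3 - <<'E'
from h import *
pick(.594,.045,90)
place(.5575+.045,.045+(.2542+.0009-.0452),91.1)
robot.move_to([.5575,.22,.22],[180,0,90]);robot.pause(.3);shot("w3")
print(robot.current_tool_pos(),robot.current_eef_rot())
E
```

```text
down False [0.5946 0.0451 0.0212] [-0.569  -0.3753 -0.1943]
gap 0.22975878971281594 [0.5945 0.045  0.021 ] [ 0.0549 -0.292   2.6718]
gap 0.2235174227700596 7.3833
above [0.603  0.2552 0.0608] [179.9214  -0.0332  91.1059]
placed True [0.6028 0.2551 0.051 ] [ 1.003  -0.6412  5.6116]
0.4484730888934111 10.7917
[0.5571 0.2201 0.2186] [-179.8706    0.0491   90.0214]
```

View pics/w3.png

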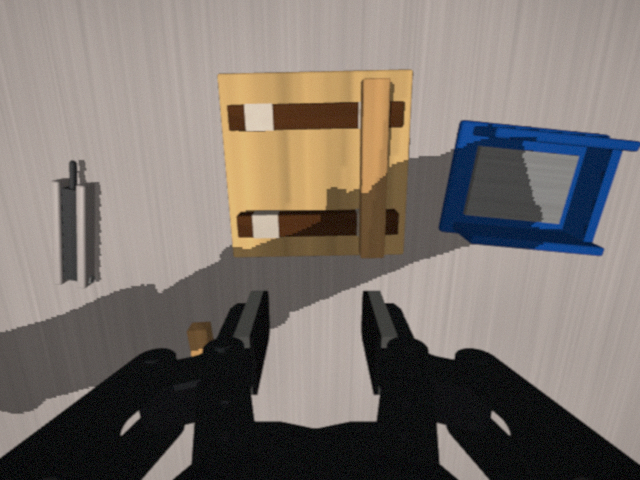

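```bash
python3 - <<'E'
from h import *
im,K,T=load("w3")
m=wood(im);c=comp(m,(270,160));c=cv2.morphologyEx(c,cv2.MORPH_CLOSE,np.ones((45,45)))
p,i=fitbox(c,K,T,(.16,.16,.012),0,(.555,.252,0));print(p,i)
x0,y0=210,55;S=3.6
z=cv2.resize(im[y0:y0+215,x0:x0+215,::-1],None,fx=S,fy=S,interpolation=cv2.INTER_CUBIC)[:600*2]
def draw(p,C,col):
    a=np.deg2rad(p[2]);R=np.array([[np.cos(a),-np.sin(a)],[np.sin(a),np.cos(a)]])
    C=np.array(C,float);P=np.c_[C[:,:2]@R.T+p[:2],C[:,2]]
    q=((w2px(P,K,T)-[x0,y0]+.5)*S-.5);cv2.polylines(z,[np.round(q*8).astype(np.int32)],True,col,1,cv2.LINE_AA,3)
def rect(cx,cy,lx,ly,zz): return [(cx+a*lx/2,cy+b*ly/2,zz) for a,b in((1,1),(1,-1),(-1,-1),(-1,1))]
draw(p,rect(0,0,.16,.16,.012),(255,0,0))
draw(p,rect(.045,0,.02,.14,.048),(0,255,0))
for y in(-.045,.045):
    draw(p,rect(0,y,.14,.02,.03),(255,255,0)); draw(p,rect(-.045,y,.022,.02,.03),(0,0,255)); draw(p,rect(.045,y,.022,.02,.03),(0,0,255))
cv2.imwrite("pics/z3.png",cv2.resize(z,(600,600)))
E
```

```text
[0.5561 0.2538 0.9663] 0.9798217468805704
```

View pics/z3.png

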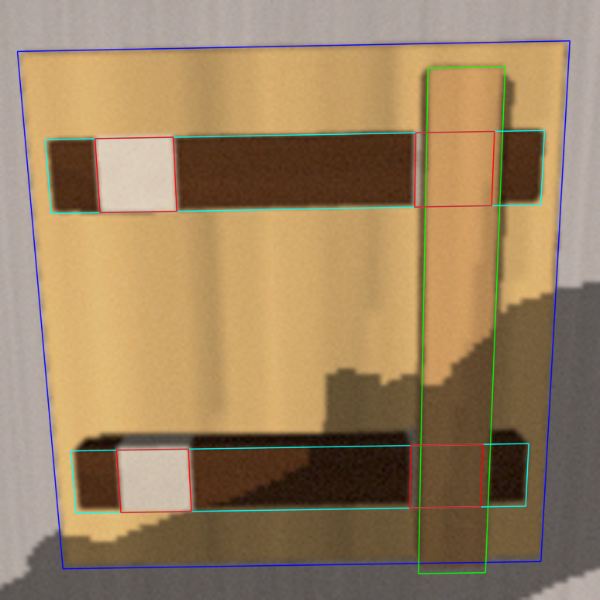

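```bash
python3 - <<'E'
from h import *
pick(.444,.029,93.75)
place(.5130,.2530,91.0)
robot.move_to([.5575,.22,.22],[180,0,90]);robot.pause(.3);im,K,T=shot("w4")
m=wood(im);c=comp(m,(310,160));c=cv2.morphologyEx(c,cv2.MORPH_CLOSE,np.ones((45,45)))
p,i=fitbox(c,K,T,(.16,.16,.012),0,(.555,.252,0));print(p,i)
x0,y0=210,55;S=3.6
z=cv2.resize(im[y0:y0+215,x0:x0+215,::-1],None,fx=S,fy=S,interpolation=cv2.INTER_CUBIC)
def draw(p,C,col):
    a=np.deg2rad(p[2]);R=np.array([[np.cos(a),-np.sin(a)],[np.sin(a),np.cos(a)]])
    C=np.array(C,float);P=np.c_[C[:,:2]@R.T+p[:2],C[:,2]]
    q=((w2px(P,K,T)-[x0,y0]+.5)*S-.5);cv2.polylines(z,[np.round(q*8).astype(np.int32)],True,col,1,cv2.LINE_AA,3)
def rect(cx,cy,lx,ly,zz): return [(cx+a*lx/2,cy+b*ly/2,zz) for a,b in((1,1),(1,-1),(-1,-1),(-1,1))]
draw(p,rect(0,0,.16,.16,.012),(255,0,0))
for x in(-.045,.045): draw(p,rect(x,0,.02,.14,.048),(0,255,0))
for y in(-.045,.045): draw(p,rect(0,y,.14,.02,.03),(255,255,0))
cv2.imwrite("pics/z4.png",z)
E
```

```text
down False [0.4445 0.0291 0.0211] [-0.0885  0.6588 -1.2574]
gap 0.22007947541905443 [0.4445 0.0291 0.0209] [-0.2561 -0.3541  4.3288]
gap 0.22264320008218408 15.375
above [0.5135 0.2533 0.0607] [179.9277  -0.0372  91.0032]
placed True [0.5133 0.2532 0.051 ] [-0.1217  0.3324  5.0542]
0.4531372667649305 18.8667
[0.5561 0.2537 1.2034] 0.9794980220742422
```

View pics/z4.png

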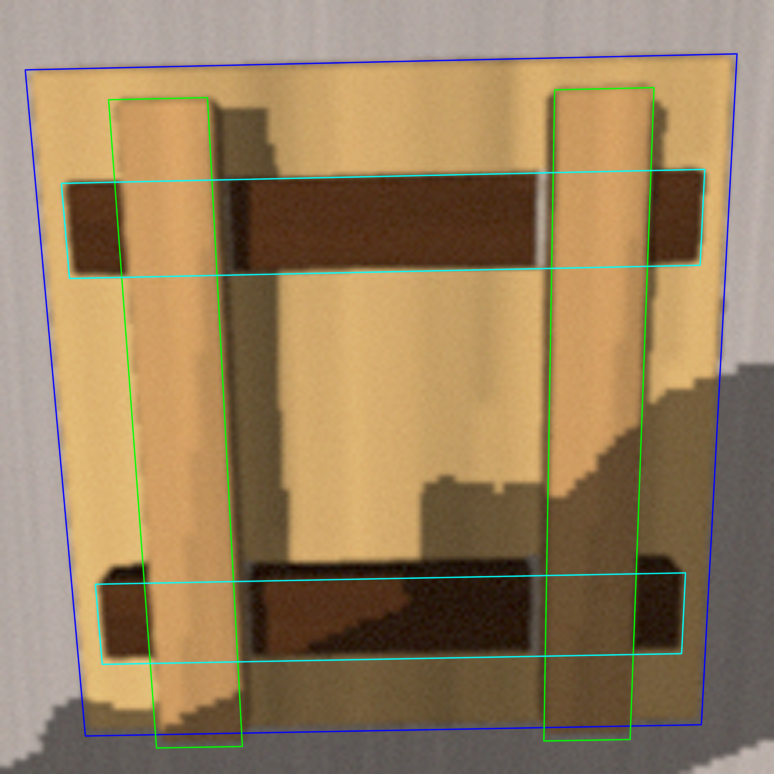

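```bash
python3 - <<'E'
import cv2,numpy as np
z=cv2.imread("pics/z4.png")
a=np.clip((z.astype(float)/150)**.6*255,0,255).astype(np.uint8)
cv2.imwrite("pics/z4b.png",cv2.resize(np.vstack([a[60:200,60:740],a[620:774,60:740]]),None,fx=1.15,fy=1.9))
E
```

```text
(no output)
```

View pics/z4b.png

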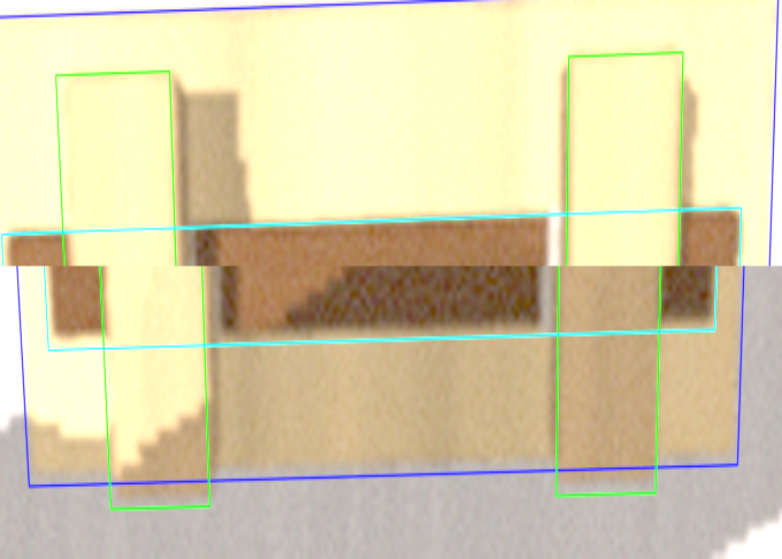

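```bash
python3 - <<'E'
from h import *
print(robot.inverse_kinematics([.47,-.318,.26],[180,0,0]))
robot.move_to([.45,-.318,.26],[180,0,0]);robot.pause(.3);im,K,T=shot("w5")
print(robot.current_joint_positions(),robot.current_tool_pos(),robot.current_time_s())
for l in ["dish_bar","ball_center"]:
    print(l,[(np.round(d["rect"],1).tolist(),round(d["p"],2)) for d in recognise(l,"wrist")])
E
```

```text
[  8.0185  21.5082  34.0741  83.545  -12.0945  78.6286 -47.3804]
[  8.1792  19.3721  34.0966  86.2243 -10.9715  77.7667 -46.8648] [ 0.4502 -0.3177  0.26  ] 22.0833
dish_bar [([316.9, 130.8, 166.7, 213.3], 0.68)]
ball_center [([321.4, 135.1, 33.0, 18.1], 0.46)]
```

View pics/w5.png

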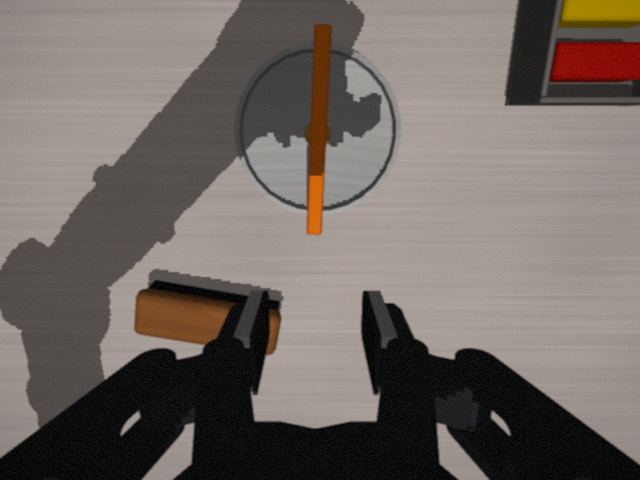

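```bash
python3 - <<'E'
from h import *
im,K,T=load("w5");h=cv2.cvtColor(im,cv2.COLOR_RGB2HSV)
m=((h[...,0]<20)&(h[...,1]>170)).astype(np.uint8);c=comp(m,(316,200));print(c.sum(),cv2.boundingRect(c))
print(fitbox(c,K,T,(.149,.012,.016),.085,(.512,-.318,-2)))
g=cv2.cvtColor(im,cv2.COLOR_RGB2GRAY)
im=cv2.imread("pics/top0.png")[:,:,::-1].copy();h=cv2.cvtColor(im,cv2.COLOR_RGB2HSV);K2,T2=campose("top")
m=((h[...,0]<20)&(h[...,1]>170)).astype(np.uint8);c=comp(m,(520,270));print(c.sum(),cv2.boundingRect(c))
print(fitbox(c,K2,T2,(.149,.012,.016),.085,(.512,-.318,-2)))
print(px2w([321.4,135.1],.0225,K,T))
E
```

```text
3253 (307, 24, 24, 210)
(array([ 0.5119, -0.319 , -2.3789]), np.float64(0.8655973671362182))
628 (514, 225, 11, 93)
(array([ 0.5158, -0.3194, -3.4833]), np.float64(0.2113400774322468))
[[ 0.5117 -0.3231  0.0225]]
```

```bash
python3 - <<'E'
from h import *
o=[180,0,-2.4]
fingers.gripper_to(0.4)
robot.move_to([.512,-.3205,.16],o)
hit=robot.line_to([.512,-.3205,.091],o,velocity=.08,f_stop=5);robot.pause(.2)
print(hit,robot.current_tool_pos(),robot.current_contact_force(),robot.current_joint_positions(),robot.current_time_s())
fingers.gripper_to(0.3)
shot("w6")
E
```

```text
False [ 0.5124 -0.3207  0.0916] [-1.131  -0.0533  0.9436] [  9.7889  33.7703  30.5008  90.6359 -18.8844  60.7161 -47.0385] 24.1583
```

View pics/w6.png

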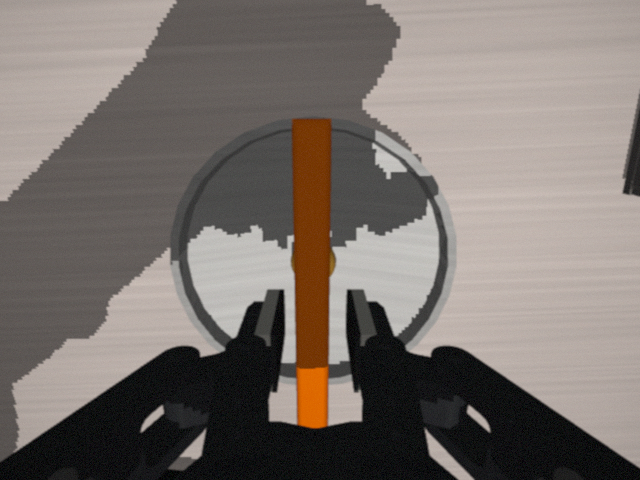

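```bash
python3 - <<'E'
from h import *
im,K,T=load("w6");h=cv2.cvtColor(im,cv2.COLOR_RGB2HSV)
d=np.load("pics/w6.npz")
m=((h[...,0]<20)&(h[...,1]>170));r=np.nonzero(m[:,305:318].sum(1)>6)[0];print(r.min(),r.max())
for v in (r.min()-.5,r.max()+.5): print(px2w([312,v],.101,K,T)-d["tp"],px2w([312,v],.085,K,T)-d["tp"])
for v in (200,330,400):
    cs=np.nonzero(m[v,270:350])[0]+270; print(v,cs.min(),cs.max(),px2w([[cs.min()-.5,v],[cs.max()+.5,v]],.101,K,T)[:,:2]-d["tp"][:2])
E
```

```text
119 428
[[ 0.0749 -0.0023  0.0099]] [[ 0.075  -0.0022 -0.0061]]
[[-0.0369  0.0027  0.0099]] [[-0.0524  0.0035 -0.0061]]
200 294 329 [[ 0.0512  0.0045]
 [ 0.0507 -0.0067]]
330 297 327 [[ 0.0056  0.0061]
 [ 0.0051 -0.0046]]
400 298 326 [[-0.0236  0.0074]
 [-0.0241 -0.0032]]
```

```bash
python3 - <<'E'
from h import *
o=[180,0,-2.4]
robot.line_to([.512,-.3197,.091],o,velocity=.02);robot.pause(.1)
for g in (.22,.18): fingers.gripper_to(g)
fingers.gripper_to(0,70);robot.pause(.3)
print(robot.current_finger_gap(),robot.current_tool_pos(),robot.current_contact_force(),robot.current_time_s())
robot.line_to([.512,-.3197,.111],o,velocity=.03);robot.pause(.3)
print(robot.current_finger_gap(),robot.current_tool_pos(),robot.current_contact_force(),robot.current_torque(),robot.current_time_s())
shot("w7")
E
```

```text
0.1244068022236682 [ 0.5121 -0.3194  0.0911] [-0.799   0.7822  2.6327] 25.7833
0.12873588210125766 [ 0.5119 -0.3196  0.1108] [-0.3314 -0.0708 -3.9211] [ 0.0369 -0.024   0.0399] 26.9
```

View pics/w7.png

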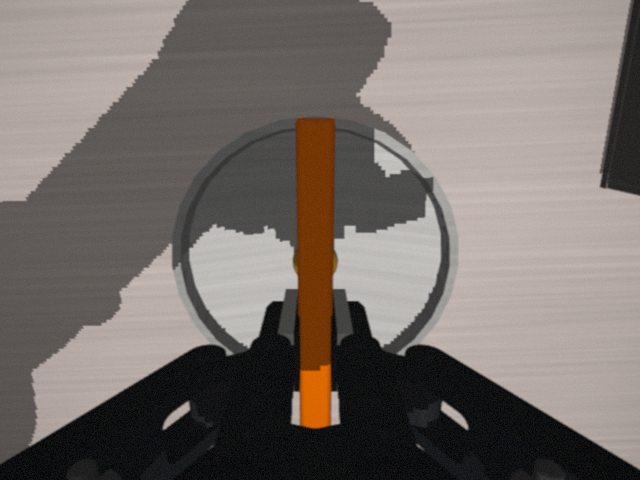

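```bash
python3 - <<'E'
from h import *
robot.line_to([.512,-.3197,.184],[180,0,-2.4],velocity=.05)
robot.line_to([.53,-.10,.184],[180,0,33],velocity=.06)
robot.pause(.2);shot("w8")
print(robot.current_joint_positions(),robot.current_tool_pos(),robot.current_time_s())
print(robot.inverse_kinematics([.558,.254,.184],[180,0,91.1]))
E
```

```text
[ -8.2795  19.7857  22.361   94.8029  -8.0382  66.9995 -40.9648] [ 0.53  -0.1    0.184] 32.6333
[-29.4218  27.4236   4.9674  81.9449  -2.4212  70.7355 -23.111 ]
```

View pics/w8.png

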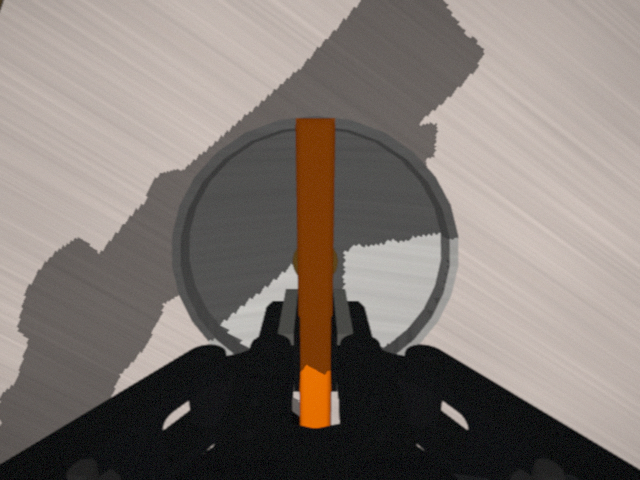

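Ball still centred at (316,262) and the dish has not shifted in the grip. I'll carry on to the riser.

```bash
python3 - <<'E'
from h import *
robot.line_to([.558,.254,.184],[180,0,91.1],velocity=.06)
robot.pause(.6);shot("w9")
print(robot.current_joint_positions(),robot.current_dq(),robot.current_tool_pos(),robot.current_eef_rot(),robot.current_time_s(),robot.current_contact_force())
for n in("scene","top"):
    im=vision.grab_frame(n);cv2.imwrite(f"pics/{n}9.png",im[:,:,::-1])
im=cv2.imread("pics/scene9.png");cv2.imwrite("pics/scene9z.png",cv2.resize(im[60:260,260:520],None,fx=3,fy=3,interpolation=cv2.INTER_CUBIC))
E
```

```text
[-28.6728  27.418    3.8557  81.9119  -1.8819  70.7352 -23.528 ] [ 0.0339  0.0424  0.0174 -0.0207  0.0346  0.0064 -0.7992] [0.558 0.254 0.184] [-179.997    -0.0009   91.0999] 39.35 [ 0.4618  0.284  -4.2654]
```

View pics/w9.png

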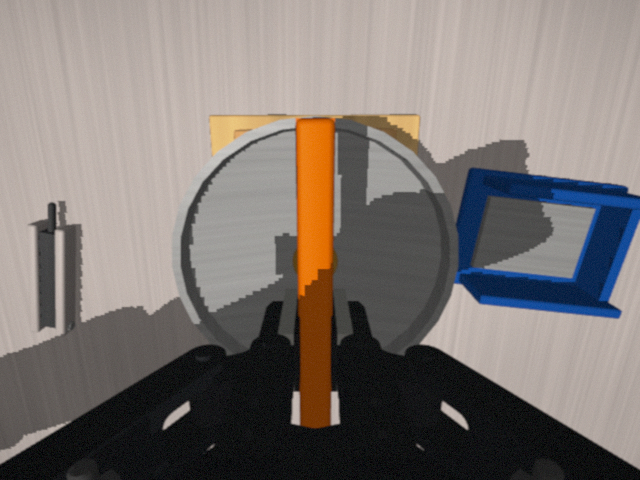

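View pics/top9.png

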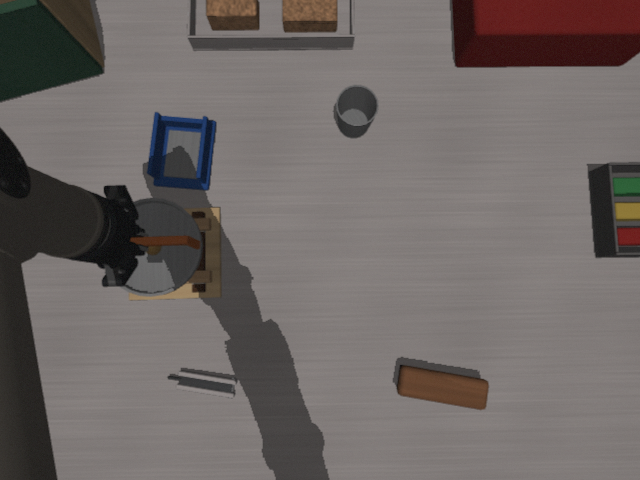

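View pics/scene9z.png

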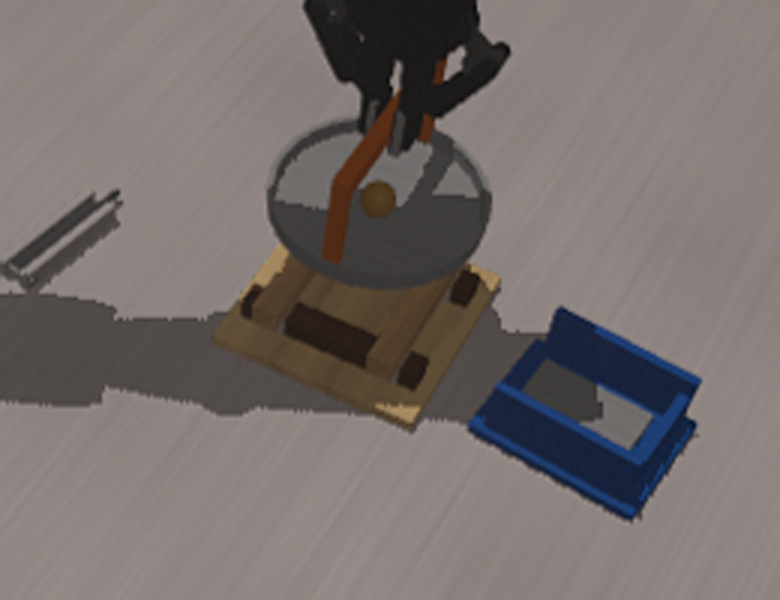

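```bash
python3 - <<'E'
from h import *
K,T=campose("top");print(px2w([153,247],.123,K,T),w2px([.558,.254,.123],K,T))
c2=[[.558+.076*np.cos(a),.254+.076*np.sin(a),.123] for a in np.linspace(0,6.28,40)]
K3,T3=campose("scene");z=cv2.imread("pics/scene9.png");t=cv2.imread("pics/top9.png")
for im,k,tt in((z,K3,T3),(t,K,T)):
    cv2.polylines(im,[np.round(w2px(c2,k,tt)).astype(np.int32)],True,(0,255,0),1)
    u,v=np.round(w2px([.558,.254,.1155],k,tt)[0]).astype(int); cv2.circle(im,(u,v),1,(255,0,255),-1)
cv2.imwrite("pics/chk.png",np.hstack([cv2.resize(z[80:220,320:440],None,fx=3,fy=3),cv2.resize(t[180:320,90:220],None,fx=3,fy=3)]))
robot.pause(.3);print(robot.current_dq(),robot.current_tool_pos(),robot.current_time_s())
E
```

```text
[[0.5571 0.2513 0.123 ]] [[151.257  246.4223]]
[-0.0558 -0.0353  0.0678 -0.0232  0.0267  0.0136 -0.541 ] [0.558 0.254 0.184] 39.75
```

View pics/chk.png

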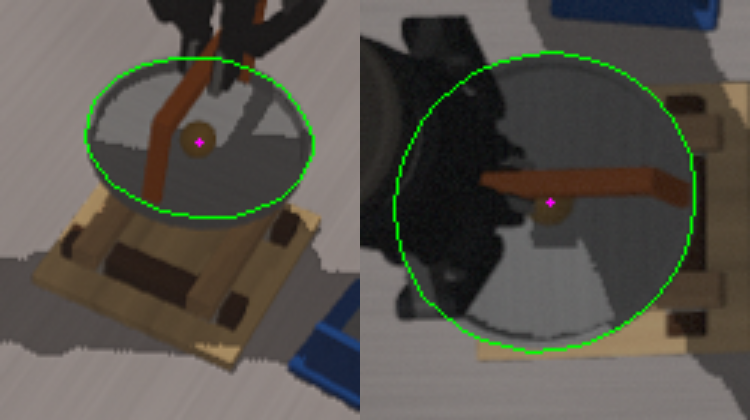

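```bash
python3 - <<'E'
from h import *
a=robot.current_joint_positions();robot.pause(.5);print(np.array(robot.current_joint_positions())-a,robot.current_eef_rot(),robot.current_dq(),robot.current_finger_gap())
E
```

```text
[ 0.001   0.0028 -0.0001 -0.     -0.0002  0.0007  0.0004] [-179.9998    0.0015   91.0981] [ 0.0117 -0.0757  0.0534 -0.0489 -0.0595  0.0174  0.5206] 0.12802258855989163
```

```bash
python3 - <<'E'
from h import *
print(workorder.close_job(),robot.current_time_s())
E
```

```text
the job is handed in; nothing more can be done
the job is handed in; nothing more can be done
```

I finished the job and handed it in at about 40 s of the 69 s. Both loose slats are on the riser, and the gripper is still holding the dish over it.

- **Slats:** They lie flat, one over each pair of white marks. A wrist-camera overlay put them within about 1 mm of centre across the marks and square with each other. It showed the slats' near ends up to 2 mm short of the ideal outline. I put that down to my outline being drawn slightly too large, so I did not move them.
- **Dish:** I lifted it by the bar and turned it about 93°, because the bar started about 2° off and the riser sits about 1° round. It is level (tool tilt under 0.01°) and still. By calculation its underside is about 45 mm above the slat tops.
- **Centring:** In the scene view, the dish rim and ball match where they should be if the dish is centred over the riser. The top view agrees to about 3 mm, close to the 2 mm camera accuracy.
- **Ball:** It was in the middle of the dish in every picture I took during the lift, carry and hold.
- **Other objects:** The cup, brush, ski tool and iron stand looked unmoved in the last top picture.
- **Odd reading:** The last joint's speed read between −0.8 and +0.5 °/s at rest, but its angle changed by less than 0.001° over half a second. I treated that as sensor noise.

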